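# Find the parts case that rattles and hold it out

### The job

One of the three sealed orange-lidded parts cases has a loose steel ball in it, the other two are packed tight: pick the cases up one at a time and shake each one end to end in the air until you find the one that rattles, setting each silent one back down where it stood, upright and without dropping it. Then bring the rattling case, and no silent one, forward over the middle of the green cutting mat and finish there still holding it in the gripper, level and motionless, about 20 cm above the mat. Leave the tools, cups, cans and jars on the bench alone.

Things in the scene. Friction and masses are not known exactly. Their poses are not given: they have to be found in the camera images.
- case_left: left sealed parts case of the row, grey tub, orange lid, pale label, black end latches; 120 mm long (its x), 58 mm wide (its y: flat parallel sides to grip), 50 mm high; origin at the centre of its underside, z up. Stands on the bench. 140 to 560 g, plus the ball in one of the three, so weight is a poor guide and looks none
- case_middle: middle sealed parts case of the row, grey tub, orange lid, pale label, black end latches; 120 mm long (its x), 58 mm wide (its y: flat parallel sides to grip), 50 mm high; origin at the centre of its underside, z up. Same weights. In whichever case rattles, a 38 mm, 225 g steel ball rolls freely: 74 mm of travel lengthwise, 12 mm crosswise, 4 mm up and down
- case_right: right sealed parts case of the row, grey tub, orange lid, pale label, black end latches; 120 mm long (its x), 58 mm wide (its y: flat parallel sides to grip), 50 mm high; origin at the centre of its underside, z up. Shaken end to end by 6 cm or more, the ball runs to and fro: it knocks (brief, up to 4 N) and shifts the wrist's moment about the case's y by up to 0.16 N m; a silent case stays one solid
- mat: green cutting mat with pale grid lines, 200 mm (its x axis) by 300 mm (its y axis), 3 mm thick, flat on the bench beyond the row of cases; origin at the centre of its underside. Fixed round it: cream carved horn along the far edge (140 mm high), vise and carton at the left edge, white tubs (180 mm high) at the right.
- sanding_block: cork sanding block, 66 x 40 x 24 mm, lying on the far left corner of the cutting mat; origin under its centre. Not to be moved
- mug: pewter-grey mug with a handle, 80 mm across, 85 mm high, left of the mat; origin under its centre. Not to be moved
- spray_can: white and blue aerosol can, 66 mm across, 195 mm high, to the right; origin under its centre. Not to be moved
- screwdriver: screwdriver with a red handle, about 200 mm long, lying left of the left case; origin near its middle, x axis along it. Not to be moved
- wrench: steel spanner about 180 mm long, lying right of the mat; origin near its middle, x axis along it. Not to be moved
- red_cup: red plastic cup, 90 mm across, 110 mm high, far right; origin under its centre. Not to be moved
- pliers: slip-joint pliers with dark blue handles, about 210 mm long, 12 mm high, lying right of the right case; origin under the pivot. Not to be moved
- glue_jar: white jar with a green label, 62 mm across, 75 mm high, left of the mat's far end; origin under its centre. Not to be moved
Not all that is in view belongs to the job. Leave any red or turquoise look-alike of the case_middle alone. What is shaped like the case_left but pink is not meant.

How it is judged:
By the outcome, as a careful person would: the job done as asked, in the order asked, and still so for the second after the job is handed in, while the arm keeps its last pose, push and grip.
It also fails if it takes over 64 s, if anything falls off the work surface, if the arm or the gripper's body presses on something with over 40 N, if the wrist force passes 120 N, or if a joint passes its speed limit or range.

### The arm

A 6-joint arm with a two-finger parallel gripper is mounted at the origin on the work surface. World frame = base frame: x ahead of the robot, y to its left, z up, the work surface at z = 0. Lengths are in m, angles in rad, forces in N, time in s.
With the tool pointing down it reaches from about 0.35 to 0.775 m from the base axis. Payload 7.3 kg.
Tool frame: the origin (TCP) lies on the centre line of the jaws, within the pads' length; the fingertips stand ahead of it and the grasp point (between the pads) lies 11 mm behind it (robot.nose_length is the z of the fingertips in the tool frame, in m); z points along the fingers, y is the line along which they close (so a half turn about z gives the same grasp; the last joint's range is limited). The gripper opens to 92 mm and grips with 3 to 60 N. Pads are 19 mm wide; open, the fingers measure 130 mm over their backs; the gripper's body (75 mm by 190 mm) begins 47 mm behind the grasp point.
Start: joints at [0.996, 0.342, 1.524, -0, 1.275, -0.146], TCP at [0.218, 0.477, 0.235] pointing down, gripper open.
Joint ranges: [-2.53, 2.53], [-0.77, 2.02], [0.04, 2.7], [-1, 4.14], [0.28, 2.66], [-3.11, 3.11]. Speed limits (rad/s): [2.57, 2.57, 3.14, 3.14, 3.14, 3.14].

### API

Orientations are given as [roll, pitch, yaw] about the fixed x, y, z axes, in that order (R = Rz(yaw) Ry(pitch) Rx(roll)).
In Python, from cell import robot, cams gives the robot as it stands. The module is installed in compiled form; this text tells all that it offers.
- The arm moves only by the tool carry_out, never from a script. Its argument "deltas" is a list of rows, each a list of 7 numbers: the shift along the tool's x, y, z in cm, then the turn, a rotation vector about the tool's x, y, z in rad, then the opening, from 0 (shut) to 1 (fully open). A call has exactly 8 rows; each row shifts and turns the commanded pose from where the row before left it, along the tool's axes as they then stand; what a row does not reach is not made up. A row lasts 1/12 s, in which the tool goes at most 41.7 mm and 7.16 degrees, less where a joint would pass 70% of its speed; a pose out of reach is approached as far as the arm can. A call is refused whole if a number of a shift passes 4.17 or a number of a turn 0.125, either way. A call with a gripper value outside its range is refused whole. The fingers move at their own pace and stop on an object; "force" is the grip in N (left out, the last holds). Time passes only in rows, so rows that do not move let the fingers close, or fill a call up. It gives the time, the measured TCP pose, the force, the opening and the grip force at its end, in the units of the state.
- robot.observe(): the state, without advancing time (a new reading comes with each control period).
- cams.read_camera(name): name is "side" or "top"; returns a dict with "image" (400x640x3 uint8, blue, green, red), "depth" (400x640 float32, m along the optical axis (not along the pixel's ray), 0 where there is no reading), "fx", "fy", "cx", "cy" (pixels), "world_to_cam" (4x4, takes a point from world to camera coordinates). Camera axes: x right, y up, looking along -z (the intrinsics and any distortion apply to the point x, -y, -z); pixel columns grow to the right and rows downward; lengths in m; the calibration is good to about 2 mm. A picture is of the moment at which its call begins.
- robot.hand_in(): hands the job in; it is judged then, once.
The state is a dict: "time": time; "qpos": joint angles; "qvel": joint speeds; "joint_efforts": joint torques, N m; "tool_pos": TCP position; "tool_rot": TCP orientation; "contact_force": force on the tool from outside, world axes, zero at the start; "torque": the same for the moment, N m; "opening": finger opening in m; "grip_force": force on a finger pad.
Only numpy, scipy, OpenCV 4.12 (cv2) and the standard library are available. Lean on these libraries where they do the work, as an engineer would, in place of code of your own. Each camera call takes 0.05 s, during which the arm holds its last target. There are 200 camera calls.

## Working session

There is one attempt and no reset: what is moved stays moved. The work goes in short steps, Python scripts to look and compute and a tool call to move; the robot and the scene stay as the last step left them, time stands still between calls to the robot, and variables do not carry over. Pictures are saved under pics/ and viewed, at most 10 in all, crops included, and the job is handed in when it is done.

Besides the shell and the picture viewer there is one more tool, called after "Emit:" as a command line: name --pt "numbers of a row" for each row, then --argument value for the rest. carry_out: Moves the arm, as the interface text tells. Its arguments: {"type":"object","properties":{"deltas":{"type":"array","items":{"type":"array","items":{"type":"number"}}},"force":{"type":"number"}},"required":["deltas"]}

```bash
mkdir -p pics; cat > h.py <<'E'
import numpy as np, cv2
from cell import robot, cams
def world(d):
    # per-pixel world points
    D=d["depth"]; v,u=np.mgrid[:400,:640]
    x=(u-d["cx"])/d["fx"]*D; y=(v-d["cy"])/d["fy"]*D
    P=np.stack([x,-y,-D,np.ones_like(D)],-1)
    return (P@np.linalg.inv(d["world_to_cam"]).T)[...,:3]
E
python3 - <<'E'
from h import *
print(robot.observe(), robot.nose_length)
for n in ("top","side"):
    d=cams.read_camera(n); np.save(f"pics/{n}.npy",d,allow_pickle=True)
    cv2.imwrite(f"pics/{n}0.png",d["image"]); print(n,{k:d[k] for k in d if k not in("image","depth")})
E
```

```text
{'time': 0.0, 'qpos': array([ 9.95996730e-01,  3.42723409e-01,  1.52505645e+00,  1.85133261e-05,
        1.27541151e+00, -1.45964793e-01]), 'qvel': array([-0.0020836 ,  0.00145722,  0.00023358,  0.00011481,  0.00138048,
       -0.00071594]), 'joint_efforts': array([-2.34065956e-03, -4.31260943e+01, -2.44219494e+01,  7.15523330e-02,
        5.61645732e-02, -9.53702670e-05]), 'tool_pos': array([0.21802993, 0.47712751, 0.23403085]), 'tool_rot': array([-3.14001351e+00, -2.50043576e-04,  2.71275225e+00]), 'contact_force': array([-0.61374429,  0.72032886, -0.16397672]), 'torque': array([-0.00852056, -0.04175933, -0.02865507]), 'grip_force': 0.0, 'opening': 0.09165388367998108} 0.008
top {'fx': 376.2570503731268, 'fy': 376.2570503731268, 'cx': 321.0493451820319, 'cy': 196.77973084076518, 'world_to_cam': array([[ 0.02939504, -0.99936555,  0.02011043,  0.0184786 ],
       [ 0.99489438,  0.03119494,  0.09597941, -0.49145887],
       [-0.09654586,  0.01718643,  0.99518015, -1.23880041],
       [ 0.        ,  0.        ,  0.        ,  1.        ]])}
side {'fx': 420.291381228278, 'fy': 420.291381228278, 'cx': 320.11578008308067, 'cy': 196.2136044453721, 'world_to_cam': array([[ 0.96914175, -0.24645329, -0.0050044 , -0.46427921],
       [ 0.18804393,  0.72602407,  0.66145939, -0.15435278],
       [-0.15938553, -0.64198896,  0.74996429, -1.36902455],
       [ 0.        ,  0.        ,  0.        ,  1.        ]])}
```

View pics/top0.png

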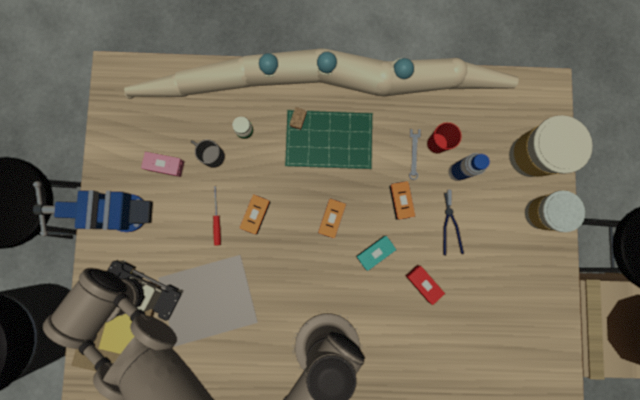

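View pics/side0.png

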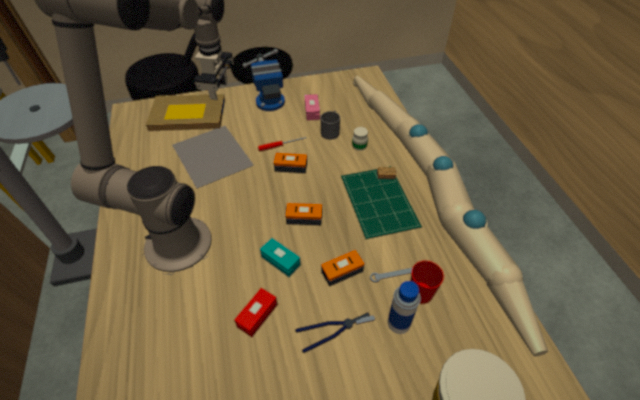

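The top view shows the three orange cases at about (255,214), (332,217) and (402,200). The mat is at (329,139), and the look-alikes are at (163,163) pink, (376,253) turquoise and (425,284) red. The side view agrees. Next I'll measure the cases.

```bash
python3 - <<'E'
from h import *
for n in ("top","side"):
    d=np.load(f"pics/{n}.npy",allow_pickle=True).item(); W=world(d)
    hsv=cv2.cvtColor(d["image"],cv2.COLOR_BGR2HSV)
    for nm,lo,hi in (("orange",(8,170,120),(20,255,255)),("green",(65,80,40),(85,255,140))):
        m=cv2.inRange(hsv,lo,hi); m=cv2.morphologyEx(m,cv2.MORPH_CLOSE,np.ones((7,7)))
        k,l,s,c=cv2.connectedComponentsWithStats(m)
        for i in range(1,k):
            if s[i,4]<150: continue
            p=W[l==i]; 
            zt=np.median(p[:,2]); p=p[np.abs(p[:,2]-zt)<.012]
            r=cv2.minAreaRect((p[:,:2]*1000).astype(np.float32))
            q=p[:,:2]-p[:,:2].mean(0); w,V=np.linalg.eigh(q.T@q); a=V[:,1]
            print(n,nm,c[i].round(),"n",s[i,4],"z",zt.round(3),"mean",p[:,:2].mean(0).round(4),"rect c",np.round(r[0],1),np.round(r[1],1),"yaw",np.arctan(a[1]/a[0]).round(3))
E
```

```text
top orange [402. 201.] n 189 z 0.05 mean [ 0.4815 -0.2357] rect c [ 486. -234.] [110.8  51.1] yaw 0.583
top green [330. 140.] n 4352 z 0.003 mean [0.6902 0.0065] rect c [695.6  12.2] [195.4 292.6] yaw -1.456
top green [376. 253.] n 651 z 0.05 mean [ 0.3116 -0.1503] rect c [ 311.1 -151. ] [ 56.7 118. ] yaw -0.916
side orange [290. 159.] n 383 z 0.049 mean [0.4277 0.2481] rect c [427.6 250.5] [ 61.8 118.1] yaw -0.337
side orange [303. 210.] n 527 z 0.049 mean [ 0.4212 -0.0053] rect c [421.4  -4.3] [ 60.5 119.6] yaw -0.302
side orange [342. 264.] n 695 z 0.05 mean [ 0.4871 -0.2386] rect c [ 487.7 -237.3] [119.9  61.4] yaw 0.2
side green [379. 204.] n 3245 z 0.003 mean [ 0.6919 -0.0037] rect c [697.2  13.5] [296.4 196.3] yaw -1.444
side green [281. 254.] n 287 z 0.049 mean [ 0.316  -0.1392] rect c [ 313.  -152.4] [ 56.2 120.9] yaw -0.82
```

```bash
python3 - <<'E'
from h import *
C=[(.4276,.2505),(.4214,-.0043),(.4877,-.2373)]
for n in ("top","side"):
    d=np.load(f"pics/{n}.npy",allow_pickle=True).item(); W=world(d)
    for c in C:
        m=(np.hypot(W[...,0]-c[0],W[...,1]-c[1])<.09)&(W[...,2]>.042)&(W[...,2]<.058)
        r=cv2.minAreaRect((W[m][:,:2]*1000).astype(np.float32)); b=cv2.boxPoints(r)
        e=max((b[1]-b[0],b[2]-b[1]),key=np.linalg.norm)
        print(n,m.sum(),np.round(r[0],1),np.round(r[1],1),"yaw",np.arctan(e[1]/e[0]).round(3))
E
```

```text
top 664 [426.1 249.7] [ 58.8 122.2] yaw -0.346
top 643 [420.8  -3.9] [ 57.  121.5] yaw -0.298
top 641 [ 487.9 -237.9] [121.8  58.8] yaw 0.211
side 391 [429. 249.] [ 63.6 121.7] yaw -0.346
side 519 [422.5  -4.6] [ 60.5 121.9] yaw -0.31
side 703 [ 487.5 -237.4] [120.3  61.4] yaw 0.206
```

Emit:
carry_out --pt "-3.56 -1.5 0 0 0 0 1" --pt "-3.56 -1.5 0 0 0 0 1" --pt "-3.56 -1.5 0 0 0 0 1" --pt "-3.56 -1.5 0 0 0 0 1" --pt "-3.56 -1.5 0 0 0 0 1" --pt "-3.56 -1.5 0 0 0 0 1" --pt "-3.56 -1.5 0 0 0 0 1" --pt "-3.56 -1.5 0 0 0 -0.083 1" --force 45

```text
time: 0.77
tool_pos: [0.4282, 0.2483, 0.2345]
tool_rot: [-3.141, -0.0, 2.795]
contact_force: [1.7, 1.7, -1.1]
opening: 0.092
grip_force: 0.0
```

Emit:
carry_out --pt "0.1 0.1 3.5 0 0 0 1" --pt "0 0 3.5 0 0 0 1" --pt "0 0 3.5 0 0 0 1" --pt "0 0 3.5 0 0 0 1" --pt "0 0 3.5 0 0 0 1" --pt "0 0 2 0 0 0 1" --pt "0 0 1.2 0 0 0 1" --pt "0 0 0.6 0 0 0 1"

```text
time: 1.43
tool_pos: [0.4254, 0.2507, 0.0195]
tool_rot: [-3.139, -0.003, 2.796]
contact_force: [0.5, -0.2, 0.3]
opening: 0.0918
grip_force: 0.0
```

Emit:
carry_out --pt "0 0 0 0 0 0 1" --pt "0 0 0 0 0 0 0.55" --pt "0 0 0 0 0 0 0.4" --pt "0 0 0 0 0 0 0.4" --pt "0 0 0 0 0 0 0.4" --pt "0 0 0 0 0 0 0.4" --pt "0 0 0 0 0 0 0.4" --pt "0 0 0 0 0 0 0.4" --force 45

```text
time: 2.1
tool_pos: [0.4271, 0.2514, 0.0222]
tool_rot: [3.141, 0.001, 2.796]
contact_force: [-1.3, -0.4, 5.1]
opening: 0.0575
grip_force: 45.0
```

Emit:
carry_out --pt "0 0 -1 0 0 0 0.4" --pt "0 0 -2.5 0 0 0 0.4" --pt "0 0 -3 0 0 0 0.4" --pt "0 0 -3 0 0 0 0.4" --pt "0 0 -3 0 0 0 0.4" --pt "0 0 -2 0 0 0 0.4" --pt "0 0 -0.5 0 0 0 0.4" --pt "0 0 0 0 0 0 0.4"

```text
time: 2.77
tool_pos: [0.427, 0.2513, 0.1728]
tool_rot: [3.14, 0.002, 2.796]
contact_force: [-0.1, 0.3, -6.5]
opening: 0.0575
grip_force: 45.0
```

```bash
cat > t.py <<'E'
from h import *
from scipy.spatial.transform import Rotation as R
T=[];F=[]
for i in range(4):
    s=robot.observe(); Rm=R.from_euler("xyz",s["tool_rot"]); T.append(Rm.inv().apply(s["torque"])); F.append(s["contact_force"])
    if i<3: cams.read_camera("top")
T=np.array(T);print("torque y (tool)",T[:,1].round(3),"mean xyz",T.mean(0).round(3),"F",np.mean(F,0).round(2),"pos",s["tool_pos"].round(4),s["tool_rot"].round(3),"open",round(s["opening"],4),"t",s["time"])
E
python3 t.py
```

```text
torque y (tool) [-0.025  0.048 -0.013 -0.018] mean xyz [-0.014 -0.002  0.017] F [ 0.31 -0.47 -5.57] pos [0.4256 0.2507 0.1699] [-3.139e+00 -3.000e-03  2.796e+00] open 0.0578 t 2.9167
```

Emit:
carry_out --pt "-4 0 0 0 0 0 0.4" --pt "4 0 0 0 0 0 0.4" --pt "4 0 0 0 0 0 0.4" --pt "-4 0 0 0 0 0 0.4" --pt "-4 0 0 0 0 0 0.4" --pt "4 0 0 0 0 0 0.4" --pt "4 0 0 0 0 0 0.4" --pt "0 0 0 0 -0.12 0 0.4"

```text
time: 3.58
tool_pos: [0.3854, 0.2637, 0.1681]
tool_rot: [-3.135, 0.111, 2.793]
contact_force: [-0.4, -1.5, -6.5]
opening: 0.0579
grip_force: 45.0
```

```bash
python3 t.py
```

```text
torque y (tool) [0.092 0.61  0.18  0.183] mean xyz [ 0.074  0.266 -0.036] F [-1.96 -0.36 -5.31] pos [0.3871 0.265  0.1704] [-3.139  0.117  2.799] open 0.0581 t 3.7333
```

Emit:
carry_out --pt "0 0 0 0 0.12 0 0.4" --pt "-4 0 0 0 0 0 0.4" --pt "-4 0 0 0 0 0 0.4" --pt "4 0 0 0 0 0 0.4" --pt "4 0 0 0 0 0 0.4" --pt "-4 0 0 0 0 0 0.4" --pt "-4 0 0 0 0 0 0.4" --pt "0 0 0 0 0.12 0 0.4"

```text
time: 4.4
tool_pos: [0.4681, 0.2373, 0.1718]
tool_rot: [3.139, -0.117, 2.799]
contact_force: [0.2, 0.7, -5.1]
opening: 0.0575
grip_force: 45.0
```

```bash
python3 t.py
```

```text
torque y (tool) [-0.197 -0.546 -0.234 -0.136] mean xyz [-0.031 -0.279 -0.002] F [ 1.45 -0.18 -4.87] pos [0.4665 0.2363 0.1703] [-3.141 -0.121  2.793] open 0.0581 t 4.55
```

Emit:
carry_out --pt "0 0 0 0 -0.03 0 0.4" --pt "0 0 0 0 -0.03 0 0.4" --pt "0 0 0 0 -0.03 0 0.4" --pt "0 0 0 0 -0.03 0 0.4" --pt "0 0 0 0 0 0 0.4" --pt "0 0 0 0 0 0 0.4" --pt "0 0 0 0 0 0 0.4" --pt "0 0 0 0 0 0 0.4"

```text
time: 5.22
tool_pos: [0.4645, 0.2376, 0.1717]
tool_rot: [3.141, -0.0, 2.796]
contact_force: [0.1, 0.7, -4.4]
opening: 0.0577
grip_force: 45.0
```

```bash
sed -i 's/range(4)/range(8)/;s/i<3/i<7/' t.py; python3 t.py
```

```text
torque y (tool) [ 0.014 -0.02  -0.019  0.028 -0.053 -0.047 -0.005  0.03 ] mean xyz [ 0.007 -0.009  0.01 ] F [-0.15  0.08 -5.27] pos [0.4645 0.2376 0.1717] [ 3.142 -0.     2.796] open 0.0579 t 5.5667
```

Emit:
carry_out --pt "0 0 0 0 -0.1 0 0.4" --pt "0 0 0 0 0 0 0.4" --pt "0 0 0 0 0 0 0.4" --pt "0 0 0 0 0 0 0.4" --pt "0 0 0 0 0.05 0 0.4" --pt "0 0 0 0 0.05 0 0.4" --pt "0 0 0 0 0 0 0.4" --pt "0 0 0 0 0 0 0.4"

```text
time: 6.23
tool_pos: [0.4654, 0.2372, 0.1715]
tool_rot: [3.142, 0.0, 2.794]
contact_force: [-0.5, -0.5, -4.3]
opening: 0.0579
grip_force: 45.0
```

```bash
python3 t.py
```

```text
torque y (tool) [ 0.009  0.052  0.058 -0.004 -0.021  0.009 -0.009 -0.007] mean xyz [0.02  0.011 0.003] F [-0.08 -0.03 -4.71] pos [0.4642 0.2378 0.1718] [3.141 0.    2.796] open 0.0583 t 6.5833
```

Emit:
carry_out --pt "2 0 0 0 0 0 0.4" --pt "2 0 1 0 0 0 0.4" --pt "0 0 3 0 0 0 0.4" --pt "0 0 3 0 0 0 0.4" --pt "0 0 3 0 0 0 0.4" --pt "0 0 2.5 0 0 0 0.4" --pt "0 0 1.3 0 0 0 0.4" --pt "0 0 0.5 0 0 0 0.4"

```text
time: 7.25
tool_pos: [0.4255, 0.2509, 0.0267]
tool_rot: [-3.139, -0.003, 2.796]
contact_force: [-0.4, 0.9, -5.1]
opening: 0.0577
grip_force: 45.0
```

Emit:
carry_out --pt "0 0 0.3 0 0 0 0.4" --pt "0 0 0.2 0 0 0 0.4" --pt "0 0 0.15 0 0 0 0.4" --pt "0 0 0 0 0 0 0.4" --pt "0 0 0 0 0 0 0.4" --pt "0 0 0 0 0 0 0.4" --pt "0 0 0 0 0 0 0.4" --pt "0 0 0 0 0 0 0.4"

```text
time: 7.92
tool_pos: [0.427, 0.2513, 0.0225]
tool_rot: [3.141, 0.0, 2.796]
contact_force: [0.1, -0.3, -4.9]
opening: 0.0582
grip_force: 45.0
```

```bash
python3 t.py
```

```text
torque y (tool) [-0.033 -0.04   0.002  0.065 -0.048  0.042  0.014 -0.   ] mean xyz [0.013 0.    0.005] F [-0.27  0.04 -4.68] pos [0.4268 0.2512 0.0223] [3.141 0.    2.796] open 0.0576 t 8.2667
```

Emit:
carry_out --pt "0 0 0.05 0 0 0 0.4" --pt "0 0 0.05 0 0 0 0.4" --pt "0 0 0.05 0 0 0 0.4" --pt "0 0 0.03 0 0 0 0.4" --pt "0 0 0 0 0 0 0.4" --pt "0 0 0 0 0 0 0.4" --pt "0 0 0 0 0 0 0.4" --pt "0 0 0 0 0 0 0.4"

```text
time: 8.93
tool_pos: [0.4268, 0.2512, 0.0222]
tool_rot: [3.141, 0.001, 2.796]
contact_force: [-5.5, -3.0, 17.0]
opening: 0.0574
grip_force: 45.0
```

Emit:
carry_out --pt "0 0 -0.1 0 0 0 0.4" --pt "0 0 0 0 0 0 0.8" --pt "0 0 0 0 0 0 1" --pt "0 0 0 0 0 0 1" --pt "0 0 0 0 0 0 1" --pt "0 0 0 0 0 0 1" --pt "0 0 -1 0 0 0 1" --pt "0 0 -3 0 0 0 1"

```text
time: 9.6
tool_pos: [0.4245, 0.2502, 0.0592]
tool_rot: [-3.137, -0.006, 2.796]
contact_force: [-0.3, -0.6, 0.0]
opening: 0.0912
grip_force: 0.0
```

Emit:
carry_out --pt "0 0 -3 0 0 0 1" --pt "0 0 -3.5 0 0 0 1" --pt "0 0 -2.5 0 0 0 1" --pt "-1.16 -3.45 0 0 0 0 1" --pt "-1.16 -3.45 0 0 0 0 1" --pt "-1.16 -3.45 0 0 0 0 1" --pt "-1.16 -3.45 0 0 0 0 1" --pt "-1.16 -3.45 0 0 0 0 1"

```text
time: 10.27
tool_pos: [0.4225, 0.0679, 0.1523]
tool_rot: [3.141, 0.001, 2.796]
contact_force: [0.4, -0.5, -0.2]
opening: 0.092
grip_force: 0.0
```

Emit:
carry_out --pt "-1.16 -3.45 0 0 0 0 1" --pt "-1.17 -3.48 0 0 0 -0.042 1" --pt "0 0 3 0 0 0 1" --pt "0 0 3 0 0 0 1" --pt "0 0 1 0 0 0 1" --pt "0 0 0 0 0 0 1" --pt "0 0 0 0 0 0 1" --pt "0 0 0 0 0 0 1"

```text
time: 10.93
tool_pos: [0.4222, -0.0038, 0.0825]
tool_rot: [3.141, 0.002, 2.838]
contact_force: [1.0, 0.6, -0.7]
opening: 0.0919
grip_force: 0.0
```

Emit:
carry_out --pt "0 0 2.5 0 0 0 1" --pt "0 0 2 0 0 0 1" --pt "0 0 1 0 0 0 1" --pt "0 0 0.55 0 0 0 1" --pt "0 0 0 0 0 0 1" --pt "0 0 0 0 0 0 0.55" --pt "0 0 0 0 0 0 0.4" --pt "0 0 0 0 0 0 0.4" --force 45

```text
time: 11.6
tool_pos: [0.4221, -0.0039, 0.0218]
tool_rot: [3.141, 0.002, 2.838]
contact_force: [1.0, -0.3, -0.4]
opening: 0.0762
grip_force: 0.0
```

Emit:
carry_out --pt "0 0 0 0 0 0 0.4" --pt "0 0 0 0 0 0 0.4" --pt "0 0 0 0 0 0 0.4" --pt "0 0 0 0 0 0 0.4" --pt "0 0 0 0 0 0 0.4" --pt "0 0 0 0 0 0 0.4" --pt "0 0 0 0 0 0 0.4" --pt "0 0 0 0 0 0 0.4"

```text
time: 12.27
tool_pos: [0.4217, -0.0037, 0.0213]
tool_rot: [3.141, 0.001, 2.838]
contact_force: [0.0, 2.3, 5.9]
opening: 0.0582
grip_force: 45.0
```

```bash
python3 - <<'E'
from h import *
d=cams.read_camera("side"); W=world(d); s=robot.observe(); print(s["tool_pos"],s["contact_force"])
c=(.4276,.2505)
m=(np.hypot(W[...,0]-c[0],W[...,1]-c[1])<.09)&(W[...,2]>.042)&(W[...,2]<.058)
r=cv2.minAreaRect((W[m][:,:2]*1000).astype(np.float32)); b=cv2.boxPoints(r)
e=max((b[1]-b[0],b[2]-b[1]),key=np.linalg.norm); print(r, np.arctan(e[1]/e[0]))
cv2.imwrite("pics/s1.png",d["image"])
E
```

```text
[ 0.42170692 -0.00373566  0.02128526] [-1.15538017  2.21419755  5.95471145]
((391.0558776855469, 261.32421875), (67.0822982788086, 43.9025993347168), 80.27452087402344) 1.4010551
```

View pics/s1.png

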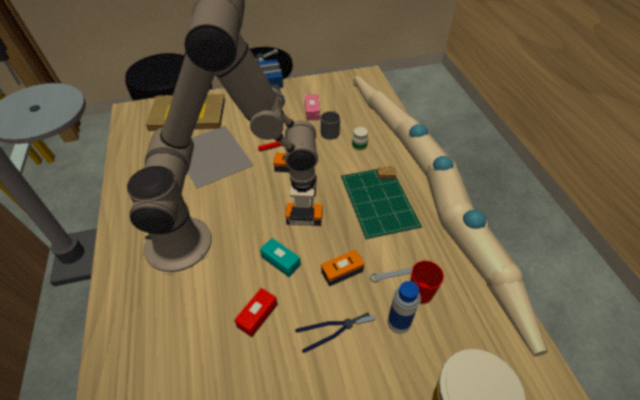

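The side view shows the gripper on the middle case at (303,212). The left case is back at its spot (285,161), partly hidden by the arm. I'll lift the middle case and shake it.

Emit:
carry_out --pt "0 0 -1 0 0 0 0.4" --pt "0 0 -2.5 0 0 0 0.4" --pt "0 0 -3 0 0 0 0.4" --pt "0 0 -3 0 0 0 0.4" --pt "0 0 -3 0 0 0 0.4" --pt "0 0 -2 0 0 0 0.4" --pt "0 0 -0.5 0 0 0 0.4" --pt "0 0 0 0 0 0 0.4"

```text
time: 12.98
tool_pos: [0.4216, -0.0039, 0.1714]
tool_rot: [3.141, 0.002, 2.838]
contact_force: [0.2, -0.2, -4.1]
opening: 0.0576
grip_force: 45.0
```

```bash
python3 t.py
```

```text
torque y (tool) [-0.003 -0.012  0.042 -0.056  0.025 -0.037  0.006  0.019] mean xyz [-0.02  -0.002 -0.005] F [-0.01 -0.23 -4.43] pos [ 0.4208 -0.0037  0.1698] [-3.141e+00 -2.000e-03  2.838e+00] open 0.0579 t 13.3333
```

Emit:
carry_out --pt "-4 0 0 0 0 0 0.4" --pt "4 0 0 0 0 0 0.4" --pt "4 0 0 0 0 0 0.4" --pt "-4 0 0 0 0 0 0.4" --pt "-4 0 0 0 0 0 0.4" --pt "4 0 0 0 0 0 0.4" --pt "4 0 0 0 0 0 0.4" --pt "0 0 0 0 0 0 0.4"

```text
time: 14.0
tool_pos: [0.3744, 0.0104, 0.167]
tool_rot: [-3.14, -0.017, 2.838]
contact_force: [-2.0, 0.7, -4.7]
opening: 0.0579
grip_force: 45.0
```

```bash
python3 t.py
```

```text
torque y (tool) [ 0.196 -0.06  -0.107 -0.07  -0.119 -0.098 -0.143 -0.101] mean xyz [-0.017 -0.063  0.005] F [-0.03  0.16 -4.11] pos [0.384  0.0079 0.1712] [3.141e+00 2.000e-03 2.838e+00] open 0.0581 t 14.35
```

Emit:
carry_out --pt "-4 0 0 0 0 0 0.4" --pt "-4 0 0 0 0 0 0.4" --pt "4 0 0 0 0 0 0.4" --pt "4 0 0 0 0 0 0.4" --pt "-4 0 0 0 0 0 0.4" --pt "-4 0 0 0 0 0 0.4" --pt "0 0 0 0 0 0 0.4" --pt "0 0 0 0 0 0 0.4"

```text
time: 15.02
tool_pos: [0.4618, -0.0167, 0.171]
tool_rot: [3.141, 0.002, 2.837]
contact_force: [-0.4, 0.4, -4.0]
opening: 0.0577
grip_force: 45.0
```

```bash
python3 t.py
```

```text
torque y (tool) [ 0.026 -0.009  0.083  0.057  0.115  0.098  0.074  0.096] mean xyz [0.006 0.068 0.001] F [-0.22  0.12 -3.97] pos [ 0.4593 -0.0156  0.1711] [3.141 0.    2.838] open 0.0577 t 15.3667
```

The middle case rattles. At level after shaking, the moment about its y swings between −0.10 and +0.09 N m, while the left case stayed at about 0. I'll bring the middle case forward over the mat.

Emit:
carry_out --pt "-0.5 0.2 -1.5 0 0 0 0.4" --pt "-1.2 0.5 -2 0 0 0 0.4" --pt "-1.8 0.8 -1.5 0 0 0 0.4" --pt "-2.2 1 -0.3 0 0 0 0.4" --pt "-2.5 1.1 0 0 0 0 0.4" --pt "-2.5 1.1 0 0 0 0 0.4" --pt "-2.5 1.1 0 0 0 0 0.4" --pt "-2.4 1.1 0 0 0 0 0.4"

```text
time: 16.03
tool_pos: [0.6301, 0.0037, 0.2239]
tool_rot: [3.142, 0.0, 2.838]
contact_force: [0.7, -0.1, -4.1]
opening: 0.0575
grip_force: 45.0
```

Emit:
carry_out --pt "-2.1 1 0 0 0 0 0.4" --pt "-1.7 0.8 0 0 0 0 0.4" --pt "-1.2 0.6 0 0 0 0 0.4" --pt "-0.7 0.3 0 0 0 0 0.4" --pt "-0.3 0.2 0 0 0 0 0.4" --pt "-0.1 0 0 0 0 0 0.4" --pt "0 0 0 0 0 0 0.4" --pt "0 0 0 0 0 0 0.4"

```text
time: 16.7
tool_pos: [0.6953, 0.0128, 0.224]
tool_rot: [-3.142, -0.0, 2.838]
contact_force: [0.1, 0.6, -2.9]
opening: 0.0573
grip_force: 45.0
```

Emit:
carry_out --pt "0 0 0 0 0 0 0.4" --pt "0 0 0 0 0 0 0.4" --pt "0 0 0 0 0 0 0.4" --pt "0 0 0 0 0 0 0.4" --pt "0 0 0 0 0 0 0.4" --pt "0 0 0 0 0 0 0.4" --pt "0 0 0 0 0 0 0.4" --pt "0 0 0 0 0 0 0.4"

```text
time: 17.37
tool_pos: [0.6958, 0.0128, 0.2239]
tool_rot: [3.141, -0.0, 2.838]
contact_force: [0.0, 0.6, -4.3]
opening: 0.0578
grip_force: 45.0
```

```bash
python3 - <<'E'
from h import *
d=cams.read_camera("side"); W=world(d); s=robot.observe(); print(s)
cv2.imwrite("pics/s2.png",d["image"])
m=(np.hypot(W[...,0]-.428,W[...,1]-.25)<.09)&(W[...,2]>.042)&(W[...,2]<.058)
r=cv2.minAreaRect((W[m][:,:2]*1000).astype(np.float32)); print(m.sum(),r)
E
```

```text
{'time': 17.4167, 'qpos': array([-9.16458960e-02,  6.80121796e-01,  9.86156780e-01,  1.24428735e-04,
        1.47528085e+00, -1.35862715e+00]), 'qvel': array([ 4.71149768e-04,  2.05894952e-03, -1.06224377e-03,  3.81109705e-05,
       -5.18270021e-04,  2.25118885e-03]), 'joint_efforts': array([-3.32501935e-03, -6.39117408e+01, -2.76277649e+01, -2.19066697e-02,
        2.17420561e-02, -8.53335041e-05]), 'tool_pos': array([0.69588335, 0.01280653, 0.22390933]), 'tool_rot': array([3.14146457e+00, 6.39846244e-06, 2.83776571e+00]), 'contact_force': array([ 0.49693387, -0.05896891, -4.12008956]), 'torque': array([-0.00181232,  0.04292429, -0.00020208]), 'grip_force': 44.99941125512123, 'opening': 0.057588192610407624}
384 ((428.1705017089844, 250.09263610839844), (66.7900619506836, 120.6985092163086), 69.98352813720703)
```

View pics/s2.png

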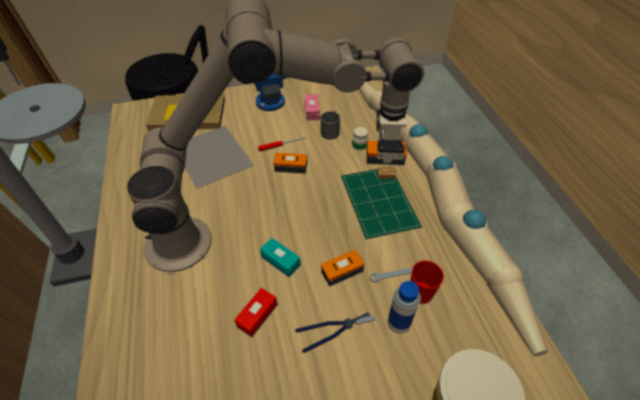

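The side view shows the case held level at (387,150), about 20 cm above the mat's centre. The left case is back at its original pose, (428,250) mm, and the other objects look untouched. I'm handing in.

```bash
python3 -c "
from cell import robot; print(robot.hand_in())"
```

```text
the job is handed in; nothing more can be done
None
```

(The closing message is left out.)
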